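Pack the cookie stamps in their tin

ROBOT

A 6-joint arm with a two-finger parallel gripper is mounted at the origin on the work surface; the furniture and walls round the work are solid. World frame = base frame: x ahead of the robot, y to its left, z up, the work surface at z = 0. Lengths are in mm, angles in rad, forces in N, time in s.
With the tool pointing down it reaches from about 275 to 750 mm from the base axis. Payload 10.2 kg.
Tool frame: the origin (TCP) lies at the very end of the fingers, on their centre line; the grasp point (between the pads) lies 19 mm behind it; z points along the fingers, y is the line along which they close (so a half turn about z gives the same grasp; the last joint's range is limited). The gripper opens to 85 mm and grips with 20 to 120 N. Pads are 22 mm wide; open, the fingers measure 114 mm over their backs; the gripper's body (76 mm by 85 mm) begins 54 mm behind the grasp point. The pads swing forward as they close: fully open they stand 13 mm farther back than shut.
Start: joints at [-0.223, 0.313, 1.498, -0, 1.331, -0.223], TCP at [525.006, -0.013, 231.294] pointing down, gripper open.
Joint ranges: [-2.94, 2.94], [-0.97, 2.17], [0.19, 2.56], [-1.23, 4.37], [0.02, 3.11], [-2.88, 2.88]. Speed limits (rad/s): [2.39, 2.39, 3.01, 3.14, 3.14, 3.14].

INTERFACE

Orientations are given as a unit quaternion [w, x, y, z].
In Python, from rig import telemetry, optics, ctrl gives the robot as it stands.
- The arm moves only by the tool servo_tool, never from a script. Its argument "deltas" is a list of rows, each a list of 3 entries, a list of its own where there are three numbers: the shift along the tool's x, y, z in units of 20 cm (1.0 is 20 cm), then the turn, a rotation vector about the tool's x, y, z in units of 90 degrees (1.0 is 90 degrees), then the opening, from 0 (shut) to 1 (fully open). A call has 1 to 8 rows; each row shifts and turns the commanded pose from where the row before left it, along the tool's axes as they then stand; what a row does not reach is not made up. A row lasts 1/10 s, in which the tool goes at most 50 mm and 8.59 degrees, less where a joint would pass 70% of its speed; a pose out of reach is approached as far as the arm can. A call with a number of a shift or a turn outside -1 to 1 is refused whole. A call with a gripper value outside its range is refused whole. The fingers move at their own pace and stop on an object; "squeeze" is the grip in N (left out, the last holds). Time passes only in rows, so rows that do not move let the fingers close. It gives the time, the measured TCP pose, the force, the opening and the grip force at its end, in the units of the state.
- telemetry.sense(): the state, without advancing time (a new reading comes with each control period).
- optics.capture(name): name is "scene" or "side" or "wrist"; returns the picture (400x640x3 uint8, blue, green, red); there is no depth.
- optics.camera_model(name): a dict with "vfov" (degrees; the focal length in pixels is half the picture's height over the tangent of half this angle, whatever the lens; pixels are square), "cx", "cy" (the principal point, pixels), "R" (3x3) and "t" (3): a world point X has camera coordinates R X + t; the wrist camera has in their place "mount" (4x4, takes a point from camera to tool coordinates, whose origin is the TCP and whose axes are the flange's). Camera axes: x right, y down, z forward; pixel columns grow to the right and rows downward; lengths in mm; the calibration is good to about 2 mm. A picture is of the moment at which its call begins: read the wrist's pose just before it. camera_model takes no time and is no camera call.
- ctrl.finish_job(): hands the job in; it is judged then, once.
The state is a dict: "time_s": time; "joints": joint angles; "dq": joint speeds; "tau": joint torques, N m; "eef_pos": TCP position; "ee_rot": TCP orientation; "force": force on the tool from outside, world axes, zero at the start; "wrist_torque": the same for the moment, N m; "grip_width": opening from 0.0 (shut) to 1.0 (fully open); "grip_force": force on a finger pad.
Only numpy, scipy, OpenCV 4.12 (cv2) and the standard library are available. Lean on these libraries where they do the work, as an engineer would, in place of code of your own. Each camera call takes 0.05 s, during which the arm holds its last target. There are 200 camera calls.

TASK

Without lifting it, push the heavy square tray, a little at one corner and then the other, until its side stands square and flush against the edge of the chopping board. Then pack all the cookie stamps upright in the round tin in the tray, in a honeycomb: one in the middle and the others round it, spaced as for a full tin of seven, so that neighbours either nearly touch or leave room for a whole stamp between them. Leave the mug, the salt shaker and the pepper mill alone.

Things in the scene. Friction and masses are not known exactly. Their poses are not given: they have to be found in the camera images.
- chopping_board: dark wooden chopping board lying flat, fixed to the worktop on the left, 260 (its x) x 200 (its y) x 20 mm thick. Origin: centre of its underside. Its -y edge (100 mm from the origin, the long edge nearest the work) is the one the tray must stand against. A bowl with a lemon stands on it.
- tray: heavy square wooden tray (about 0.9 kg; takes roughly 4 to 10 N to slide), 170 x 170 mm, with upright outer sides 30 mm high, loose on the worktop. A shallow round metal tin, 144 mm inside diameter, is fixed in its middle. Origin: centre of its underside; z up, x and y square to its sides. It starts turned up to 0.2 rad from square with the chopping board, its +y side towards the board and 60 to 95 mm off it (seen from its centre).
- tin_middle (a point): the middle of the tin's inner floor, 10 mm above the tray's underside, so 10 mm above the worktop; the tin's rim is level with the tray's sides, 20 mm higher than this floor; the tin's inner radius is 72 mm. Axes as the tray's.
- stamp1_mid (a point): one of five to seven like wooden cookie stamps (absent ones are not there): a round foot 44 mm across and 16 mm thick with slightly bevelled rims, and on it a straight round handle 18 mm across that stands up to 54 mm above the underside; 0.12 kg. This point: on its axis, half-way up (27 mm above the underside); z points up the handle.
- stamp2_mid (a point): one of five to seven like wooden cookie stamps (absent ones are not there): a round foot 44 mm across and 16 mm thick with slightly bevelled rims, and on it a straight round handle 18 mm across that stands up to 54 mm above the underside; 0.12 kg. This point: on its axis, half-way up (27 mm above the underside); z points up the handle.
- stamp3_mid (a point): one of five to seven like wooden cookie stamps (absent ones are not there): a round foot 44 mm across and 16 mm thick with slightly bevelled rims, and on it a straight round handle 18 mm across that stands up to 54 mm above the underside; 0.12 kg. This point: on its axis, half-way up (27 mm above the underside); z points up the handle.
- stamp4_mid (a point): one of five to seven like wooden cookie stamps (absent ones are not there): a round foot 44 mm across and 16 mm thick with slightly bevelled rims, and on it a straight round handle 18 mm across that stands up to 54 mm above the underside; 0.12 kg. This point: on its axis, half-way up (27 mm above the underside); z points up the handle.
- stamp5_mid (a point): one of five to seven like wooden cookie stamps (absent ones are not there): a round foot 44 mm across and 16 mm thick with slightly bevelled rims, and on it a straight round handle 18 mm across that stands up to 54 mm above the underside; 0.12 kg. This point: on its axis, half-way up (27 mm above the underside); z points up the handle.
- stamp6_mid (a point): one of five to seven like wooden cookie stamps (absent ones are not there): a round foot 44 mm across and 16 mm thick with slightly bevelled rims, and on it a straight round handle 18 mm across that stands up to 54 mm above the underside; 0.12 kg. This point: on its axis, half-way up (27 mm above the underside); z points up the handle.
- stamp7_mid (a point): one of five to seven like wooden cookie stamps (absent ones are not there): a round foot 44 mm across and 16 mm thick with slightly bevelled rims, and on it a straight round handle 18 mm across that stands up to 54 mm above the underside; 0.12 kg. This point: on its axis, half-way up (27 mm above the underside); z points up the handle.
- mug: flowered mug, 88 x 119 x 99 mm, loose on the worktop behind the work, not part of the job; origin: centre of its underside
- salt: salt shaker, 44 x 44 x 90 mm, loose on the worktop behind the work, not part of the job; origin: centre of its underside
- mill: dark wooden pepper mill, 58 x 58 x 160 mm, loose on the worktop behind the work, not part of the job; origin: centre of its underside
Not all that is in view belongs to the job. What is shaped like the part that bears stamp2_mid but turquoise is not meant.

How it is judged (in metres and radians):
On the way:
1. the tray stands square and flush against the chopping board's edge (y of tray in the frame of chopping_board between -0.194 and -0.178 m and x of tray in the frame of chopping_board between -0.12 and 0.12 m and angle between the y axis of tray and the y axis of chopping_board, either way round below 0.06 rad), for 0.3 s.
At the end, for the whole second after the job is handed in: Tray against the board: gap under 9 mm, turned under 0.06 rad, within 120 mm of the edge's middle. Every stamp upright (0.1 rad) on the tin's floor (4 mm), within 53 mm of the tin's middle, one within 11 mm; no two axes 60 to 70 mm apart; all at rest (all of step 1 and angle between tray's own z axis and vertical below 0.05 rad and linear speed of each of tray, stamp1, stamp2, stamp3, stamp4, stamp5, stamp6, stamp7 below 0.02 m/s and horizontal distance between each of stamp1_mid, stamp2_mid, stamp3_mid, stamp4_mid, stamp5_mid, stamp6_mid, stamp7_mid and tin_middle below 0.053 m and z of stamp1_mid in the frame of tin_middle between 0.022 and 0.031 m and angle between each of stamp1_mid, stamp2_mid, stamp3_mid, stamp4_mid, stamp5_mid, stamp6_mid, stamp7_mid's own z axis and vertical below 0.1 rad and z of stamp2_mid in the frame of tin_middle between 0.022 and 0.031 m and z of stamp3_mid in the frame of tin_middle between 0.022 and 0.031 m and z of stamp4_mid in the frame of tin_middle between 0.022 and 0.031 m and z of stamp5_mid in the frame of tin_middle between 0.022 and 0.031 m and z of stamp6_mid in the frame of tin_middle between 0.022 and 0.031 m and z of stamp7_mid in the frame of tin_middle between 0.022 and 0.031 m and horizontal distance between any of stamp1_mid, stamp2_mid, stamp3_mid, stamp4_mid, stamp5_mid, stamp6_mid, stamp7_mid and tin_middle below 0.011 m and (horizontal distance between stamp2_mid and stamp1_mid below 0.06 m or horizontal distance between stamp2_mid and stamp1_mid above 0.07 m) and (horizontal distance between stamp3_mid and stamp1_mid below 0.06 m or horizontal distance between stamp3_mid and stamp1_mid above 0.07 m) and (horizontal distance between stamp3_mid and stamp2_mid below 0.06 m or horizontal distance between stamp3_mid and stamp2_mid above 0.07 m) and (horizontal distance between stamp4_mid and stamp1_mid below 0.06 m or horizontal distance between stamp4_mid and stamp1_mid above 0.07 m) and (horizontal distance between stamp4_mid and stamp2_mid below 0.06 m or horizontal distance between stamp4_mid and stamp2_mid above 0.07 m) and (horizontal distance between stamp4_mid and stamp3_mid below 0.06 m or horizontal distance between stamp4_mid and stamp3_mid above 0.07 m) and (horizontal distance between stamp5_mid and stamp1_mid below 0.06 m or horizontal distance between stamp5_mid and stamp1_mid above 0.07 m) and (horizontal distance between stamp5_mid and stamp2_mid below 0.06 m or horizontal distance between stamp5_mid and stamp2_mid above 0.07 m) and (horizontal distance between stamp5_mid and stamp3_mid below 0.06 m or horizontal distance between stamp5_mid and stamp3_mid above 0.07 m) and (horizontal distance between stamp5_mid and stamp4_mid below 0.06 m or horizontal distance between stamp5_mid and stamp4_mid above 0.07 m) and (horizontal distance between stamp6_mid and stamp1_mid below 0.06 m or horizontal distance between stamp6_mid and stamp1_mid above 0.07 m) and (horizontal distance between stamp6_mid and stamp2_mid below 0.06 m or horizontal distance between stamp6_mid and stamp2_mid above 0.07 m) and (horizontal distance between stamp6_mid and stamp3_mid below 0.06 m or horizontal distance between stamp6_mid and stamp3_mid above 0.07 m) and (horizontal distance between stamp6_mid and stamp4_mid below 0.06 m or horizontal distance between stamp6_mid and stamp4_mid above 0.07 m) and (horizontal distance between stamp6_mid and stamp5_mid below 0.06 m or horizontal distance between stamp6_mid and stamp5_mid above 0.07 m) and (horizontal distance between stamp7_mid and stamp1_mid below 0.06 m or horizontal distance between stamp7_mid and stamp1_mid above 0.07 m) and (horizontal distance between stamp7_mid and stamp2_mid below 0.06 m or horizontal distance between stamp7_mid and stamp2_mid above 0.07 m) and (horizontal distance between stamp7_mid and stamp3_mid below 0.06 m or horizontal distance between stamp7_mid and stamp3_mid above 0.07 m) and (horizontal distance between stamp7_mid and stamp4_mid below 0.06 m or horizontal distance between stamp7_mid and stamp4_mid above 0.07 m) and (horizontal distance between stamp7_mid and stamp5_mid below 0.06 m or horizontal distance between stamp7_mid and stamp5_mid above 0.07 m) and (horizontal distance between stamp7_mid and stamp6_mid below 0.06 m or horizontal distance between stamp7_mid and stamp6_mid above 0.07 m)); the robot touches nothing.
It fails at once if the tray is lifted or tipped (height (world z) of tray above 0.015 m or angle between tray's own z axis and vertical above 0.15 rad).
It fails at once if the mug, salt shaker or pepper mill is moved (distance of any of mug, salt, mill from where it was at the start of the episode above 0.03 m).
Of stamp1, stamp2, stamp3, stamp4, stamp5, stamp6, stamp7 only 5 to 7 are there at a start; the rules pass over those that are not, and their reading is None.
At some moment in a run one of stamp1, stamp2, stamp3, stamp4, stamp5, stamp6, stamp7 may be knocked a few centimetres aside while the robot is not near it.
Once in a run the grip may slacken for a moment while it holds something.
It also fails if it takes over 210 s, if anything falls off the work surface, if the arm or the gripper's body presses on something with over 40 N, if the wrist force passes 120 N, or if a joint passes its speed limit or range.

## Working session

There is one attempt and no reset: what is moved stays moved. The work goes in short steps, Python scripts to look and compute and a tool call to move; the robot and the scene stay as the last step left them, time stands still between calls to the robot, and variables do not carry over. Pictures are saved under pics/ and viewed, at most 14 in all, crops included, and the job is handed in when it is done.

Besides the shell and the picture viewer there is one more tool, called after "Request:" by a JSON object that holds its "method" and its "body", one argument or row to a line. servo_tool: Moves the arm, as the interface text tells. Its arguments: {"type":"object","properties":{"deltas":{"type":"array"},"squeeze":{"type":"number"}},"required":["deltas"]}

```bash
ls; mkdir -p pics
cat > h.py <<'E'
import numpy as np, cv2
from rig import telemetry, optics, ctrl
from scipy.spatial.transform import Rotation as Rn
def cam(name, st=None):
    m=optics.camera_model(name); f=200/np.tan(np.radians(m['vfov'])/2)
    if 'mount' in m:
        st=st or telemetry.sense(); M=np.array(m['mount']); q=st['ee_rot']
        Rt=Rn.from_quat([q[1],q[2],q[3],q[0]]).as_matrix()
        Rc=Rt@M[:3,:3]; c=Rt@M[:3,3]+np.array(st['eef_pos'])
    else:
        R=np.array(m['R']); Rc=R.T; c=-R.T@np.array(m['t'])
    return f,m['cx'],m['cy'],Rc,c
def ray(C,uv,z):
    f,cx,cy,Rc,c=C; uv=np.atleast_2d(np.array(uv,float))
    d=np.c_[(uv[:,0]-cx)/f,(uv[:,1]-cy)/f,np.ones(len(uv))]@Rc.T
    return c+d*((z-c[2])/d[:,2])[:,None]
def proj(C,X):
    f,cx,cy,Rc,c=C; p=(np.atleast_2d(X)-c)@Rc
    return np.c_[cx+f*p[:,0]/p[:,2],cy+f*p[:,1]/p[:,2]]
E
python3 - <<'E'
from h import *
s=telemetry.sense(); print({k:np.round(v,3).tolist() for k,v in s.items()})
for n in ['scene','side','wrist']:
    m=optics.camera_model(n); print(n,m)
    C=cam(n); print(C[4])
    cv2.imwrite(f'pics/{n}0.png',optics.capture(n))
E
```

```text
pics
{'time_s': 0.0, 'joints': [-0.223, 0.313, 1.498, -0.0, 1.331, -0.223], 'dq': [-0.0, 0.002, -0.0, 0.003, -0.0, -0.001], 'tau': [-0.001, -41.226, -25.974, -0.0, 0.004, -0.0], 'eef_pos': [524.729, 0.053, 230.726], 'ee_rot': [-0.001, 0.707, 0.707, -0.0], 'force': [0.599, 0.258, -0.041], 'wrist_torque': [0.043, -0.025, 0.025], 'grip_force': 0.0, 'grip_width': 1.0}
scene {'vfov': 42.08809879100259, 'cx': 320.9210175392664, 'cy': 209.9118246499453, 'R': array([[-0.86504082, -0.50158573, -0.01077646],
       [-0.36830071,  0.64946842, -0.66524083],
       [ 0.34067427, -0.57149149, -0.74655108]]), 't': array([ 494.49263051,  159.07913477, 1788.23188947])}
[-122.85932895 1166.67288522 1446.16125914]
side {'vfov': 53.69409622053826, 'cx': 314.79475980136766, 'cy': 197.39160833665855, 'R': array([[ 0.99798361, -0.06313284, -0.00655383],
       [-0.04398812, -0.61349893, -0.78846947],
       [ 0.04575754,  0.7871679 , -0.61503898]]), 't': array([-517.73873422,  130.19308625, 1037.78002959])}
[ 474.93545839 -769.72012284  737.53526647]
wrist {'vfov': 58.057412922575566, 'cx': 317.64837869500536, 'cy': 192.5797319274028, 'mount': array([[-4.72242307e-04, -9.60370129e-01, -2.78727452e-01,
         6.97215043e+01],
       [ 9.99999886e-01, -4.74595542e-04, -5.90357053e-05,
         2.42826914e-01],
       [-7.55866784e-05, -2.78727448e-01,  9.60370243e-01,
        -1.43008087e+02],
       [ 0.00000000e+00,  0.00000000e+00,  0.00000000e+00,
         1.00000000e+00]])}
[525.18083711  69.73004813 373.85324015]
```

View pics/scene0.png

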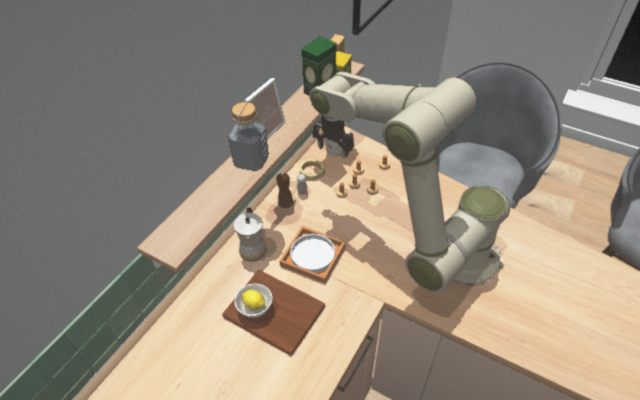

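View pics/side0.png

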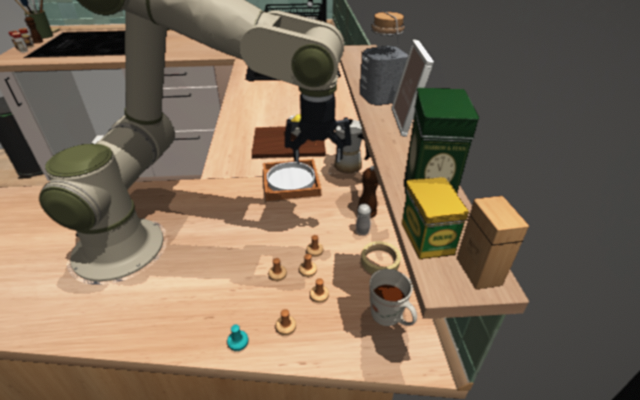

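View pics/wrist0.png

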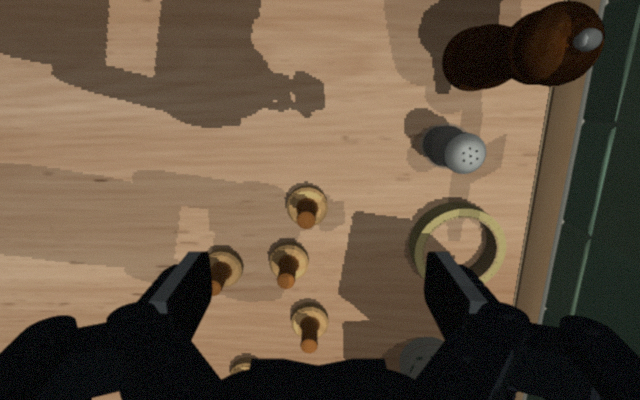

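The scene and side pictures show five wooden stamps, in the side view at about (315,245), (308,264), (277,269), (319,290) and (285,322). The turquoise decoy is at (237,338), the tray at (291,180), the board at (288,141) and the mug at (390,297). The salt, mill and a ring stand behind. Things that could be mistaken for a stamp: the decoy (by shape), the salt at (363,220) and the wooden ring at (380,257).

```bash
cat > m0.py <<'E'
from h import *
def blobs(mask,amin):
    cs,_=cv2.findContours(mask,cv2.RETR_EXTERNAL,cv2.CHAIN_APPROX_NONE)
    return [c for c in cs if cv2.contourArea(c)>amin]
if __name__=='__main__':
    for n in ['scene','side']:
        im=cv2.imread(f'pics/{n}0.png'); hsv=cv2.cvtColor(im,cv2.COLOR_BGR2HSV); C=cam(n)
        pts={'scene':[(358,166),(288,262),(322,243),(290,320),(400,330),(358,172)],'side':[(285,315),(285,327),(268,190),(285,193),(270,140),(200,300)]}[n]
        print(n,[hsv[v,u].tolist() for u,v in pts])
        m=cv2.inRange(hsv,(3,130,60),(14,255,210))
        cv2.imwrite(f'pics/m_{n}.png',m)
        for c in blobs(m,15):
            r=cv2.minAreaRect(c); x,y,w,h=cv2.boundingRect(c)
            print((x,y,w,h),cv2.contourArea(c), ray(C,[x+w/2,y+2],54)[0].round(), cv2.boxPoints(r).round().tolist() if cv2.contourArea(c)>400 else '')
E
python3 m0.py
python3 -c "
import cv2
a=cv2.imread('pics/scene0.png')[215:355,210:360];b=cv2.imread('pics/side0.png')[120:205,245:345]
a=cv2.resize(a,None,fx=4,fy=4,interpolation=2);b=cv2.resize(b,(400*1,340),interpolation=2)
cv2.imwrite('pics/c1.png',a);cv2.imwrite('pics/c2.png',b)"
```

```text
scene [[14, 127, 108], [13, 142, 210], [105, 2, 245], [11, 129, 138], [14, 46, 123], [16, 100, 169]]
(226, 309, 14, 15) 39.0 [539. 593.  54.] 
(252, 298, 61, 54) 959.5 [428. 485.  54.] [[252.0, 330.0], [280.0, 288.0], [317.0, 313.0], [289.0, 354.0]]
(280, 248, 55, 31) 85.0 [461. 279.  54.] 
(327, 236, 18, 23) 17.0 [403. 187.  54.] 
side [[12, 163, 195], [14, 140, 180], [13, 166, 181], [12, 166, 89], [9, 166, 100], [14, 92, 228]]
(350, 391, 17, 9) 37.0 [ 566. -446.   54.] 
(279, 384, 19, 16) 109.0 [ 446. -426.   54.] 
(121, 384, 8, 16) 23.5 [ 161. -407.   54.] 
(136, 373, 145, 27) 1847.5 [ 304. -396.   54.] [[136.0, 373.0], [280.0, 373.0], [280.0, 399.0], [136.0, 399.0]]
(281, 309, 10, 19) 129.5 [ 443. -270.   54.] 
(378, 287, 25, 14) 218.0 [ 669. -228.   54.] 
(314, 279, 10, 17) 104.0 [ 516. -196.   54.] 
(273, 258, 9, 17) 96.0 [ 424. -126.   54.] 
(303, 253, 10, 17) 96.5 [ 496. -115.   54.] 
(310, 235, 9, 16) 80.5 [515. -55.  54.] 
(364, 169, 7, 8) 20.0 [696. 225.  54.] 
(263, 159, 58, 42) 631.0 [465. 299.  54.] [[261.0, 163.0], [317.0, 158.0], [321.0, 195.0], [265.0, 201.0]]
(299, 140, 26, 14) 268.0 [536. 414.  54.] 
(252, 127, 41, 28) 824.0 [398. 518.  54.] [[252.0, 127.0], [292.0, 127.0], [292.0, 154.0], [252.0, 154.0]]
(9, 29, 18, 9) 35.5 [-1210.  1917.    54.] 
(375, 16, 20, 11) 72.5 [1118. 2022.   54.]
```

View pics/c1.png

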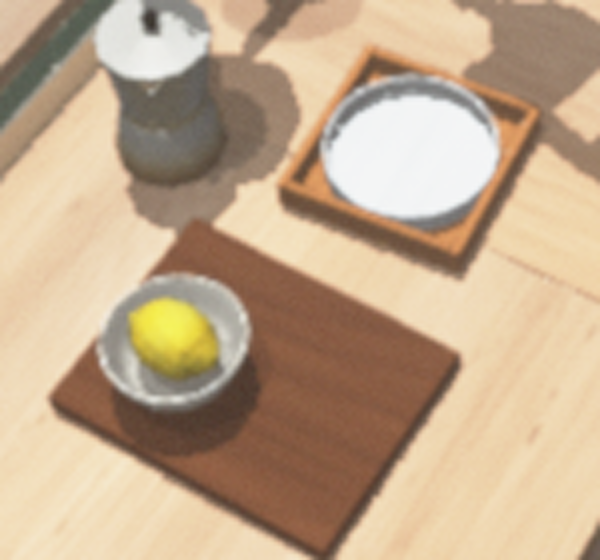

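The crop shows the tray's top corners at about (371,47), (540,110), (463,252) and (281,188), and the board's top corners at (192,218), (460,357), (325,548) and (52,398). A moka pot stands beside the tray.

Run:
```python
from h import *
C=cam('scene')
o=np.array([210,215])
t=ray(C,np.array([(371,47),(540,110),(463,252),(281,188)])/4+o,30)
b=ray(C,np.array([(192,218),(460,357),(325,548),(52,398)])/4+o,20)
print(t.round(),t.mean(0)); print(np.linalg.norm(np.roll(t,-1,0)-t,axis=1))
print(b.round(),b.mean(0)); print(np.linalg.norm(np.roll(b,-1,0)-b,axis=1))
for p in (t,b):
  d=np.roll(p,-1,0)-p; print(np.degrees(np.arctan2(d[:,1],d[:,0])).round(1))
C=cam('side')
print(ray(C,[(237,327),(390,297),(363,232),(370,212)],0).round())
```

```text
[[539. 184.  30.]
 [375. 172.  30.]
 [360. 333.  30.]
 [525. 352.  30.]] [449.89594828 260.12080858  30.        ]
[164.34073396 161.32394431 165.66626041 169.28218555]
[[577. 409.  20.]
 [316. 414.  20.]
 [322. 605.  20.]
 [575. 604.  20.]] [447.44594519 508.2381285   20.        ]
[260.86484657 190.83918458 252.56692208 195.17405484]
[-175.9   95.4    6.8  -85. ]
[178.9  88.3  -0.2 -89.3]
[[ 335. -264.    0.]
 [ 678. -208.    0.]
 [ 651.   12.    0.]
 [ 685.   94.    0.]]
```

Board is about axis-aligned with its edge at y≈410. The tray's centre is at about (450,260), turned about +5°. I'll push it in +y with the open fingers acting as a two-point pusher.

Request:
{"method": "servo_tool", "body": {
  "deltas": [
    [[0.14,-0.075,0.12],[0,0,0],0.8],
    [[0.14,-0.075,0.12],[0,0,0],0.8],
    [[0.14,-0.075,0.12],[0,0,0],0.8],
    [[0.14,-0.075,0.12],[0,0,0],0.8],
    [[0.14,-0.075,0.12],[0,0,0],0.8],
    [[0,0,0],[0,0,0],0.8]
  ]
}}

```text
time_s: 0.75
eef_pos: [446.6, 142.2, 108.6]
ee_rot: [-0.002, 0.706, 0.708, -0.002]
force: [0.0, 0.3, 0.2]
grip_width: 0.797
grip_force: 0.0
```

Run:
```python
from h import *
cv2.imwrite('pics/w1.png',optics.capture('wrist'))
```

```text
(no output)
```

View pics/w1.png

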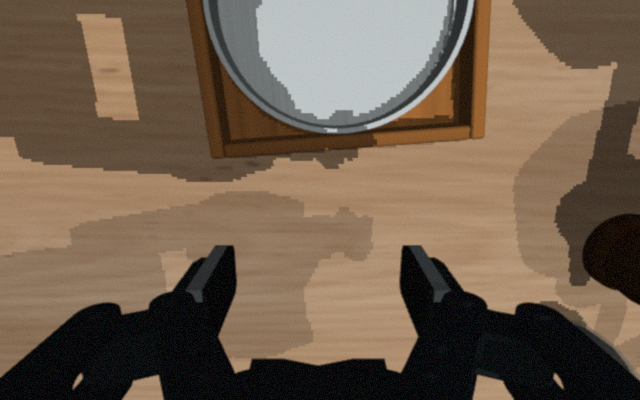

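The wrist view shows the tray's near side from (220,157) to (483,137), with free worktop under the fingers. Descending.

Request:
{"method": "servo_tool", "body": {
  "deltas": [
    [[0,0,0.17],[0,0,0],0.8],
    [[0,0,0.17],[0,0,0],0.8],
    [[0,0,0.16],[0,0,0],0.8],
    [[0,0,0],[0,0,0],0.8]
  ]
}}

```text
time_s: 1.2
eef_pos: [448.9, 139.1, 9.1]
ee_rot: [-0.002, 0.707, 0.707, -0.002]
force: [-0.0, -0.8, 0.7]
grip_width: 0.802
grip_force: 0.0
```

Run:
```python
from h import *
# from w1.png pose
st={'eef_pos':[446.6,142.2,108.6],'ee_rot':[-0.002,0.706,0.708,-0.002]}
print(ray(cam('wrist',st),[(220,157),(483,137)],30).round(1))
```

```text
[[385.4 170.5  30. ]
 [547.4 183.4  30. ]]
```

Request:
{"method": "servo_tool", "body": {
  "deltas": [
    [[0.03,0.05,0.015],[0,0,0],0.8],
    [[0.04,0,0],[0,0,0],0.8],
    [[0.04,0,0],[0,0,0],0.8],
    [[0.04,0,0],[0,0,0],0.8],
    [[0.04,0,0],[0,0,0],0.8],
    [[0.04,0,0],[0,0,0],0.8],
    [[0.04,0,0],[0,0,0],0.8],
    [[0.04,0,0],[0,0,0],0.8]
  ]
}}

```text
time_s: 2.0
eef_pos: [460.1, 202.1, 9.3]
ee_rot: [0.001, 0.707, 0.707, -0.0]
force: [-0.5, -5.9, 2.4]
grip_width: 0.798
grip_force: 2.9
```

Request:
{"method": "servo_tool", "body": {
  "deltas": [
    [[0.03,0,0],[0,0,0],0.8],
    [[0.03,0,0],[0,0,0],0.8],
    [[0,0,0],[0,0,0],0.8]
  ]
}}

```text
time_s: 2.3
eef_pos: [460.1, 214.7, 9.1]
ee_rot: [0.0, 0.707, 0.707, 0.0]
force: [-0.5, 0.2, 0.7]
grip_width: 0.798
grip_force: 0.0
```

Run:
```python
from h import *
cv2.imwrite('pics/s2.png',optics.capture('scene'))
a=cv2.imread('pics/s2.png')[215:355,210:360]
cv2.imwrite('pics/c3.png',cv2.resize(a,None,fx=4,fy=4,interpolation=2))
```

```text
(no output)
```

View pics/c3.png

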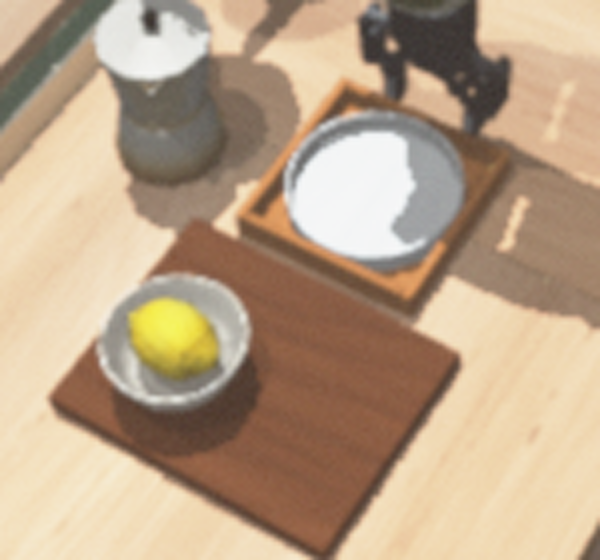

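Tray is nearly square to the board, with a small gap left. I'll push gently until the force rises.

Request:
{"method": "servo_tool", "body": {
  "deltas": [
    [[0.02,0,0],[0,0,0],0.8],
    [[0.02,0,0],[0,0,0],0.8],
    [[0.015,0,0],[0,0,0],0.8]
  ]
}}

```text
time_s: 2.65
eef_pos: [460.2, 224.6, 8.7]
ee_rot: [0.0, 0.707, 0.707, -0.0]
force: [-0.3, -6.3, 3.5]
grip_width: 0.796
grip_force: 3.3
```

Request:
{"method": "servo_tool", "body": {
  "deltas": [
    [[0.015,0,0],[0,0,0],0.8],
    [[0.01,0,0],[0,0,0],0.8]
  ]
}}

```text
time_s: 2.85
eef_pos: [459.9, 228.0, 8.7]
ee_rot: [0.001, 0.707, 0.707, -0.002]
force: [-3.3, -30.0, 11.1]
grip_width: 0.799
grip_force: 14.9
```

Force rose to 30 N, so the tray is seated on the board. Backing off, rising and looking from above.

Request:
{"method": "servo_tool", "body": {
  "deltas": [
    [[-0.1,0,0],[0,0,0],0.8],
    [[-0.05,0,-0.2],[0,0,0],0.8],
    [[0,0,-0.22],[0,0,0],0.8],
    [[0,0,-0.22],[0,0,0],0.8],
    [[0.2,0,-0.15],[0,0,0],0.8],
    [[0.2,0,-0.15],[0,0,0],0.8],
    [[0.2,0,-0.15],[0,0,0],0.8],
    [[0.15,0,-0.15],[0,0,0],0.8]
  ]
}}

```text
time_s: 3.65
eef_pos: [459.1, 352.2, 257.8]
ee_rot: [-0.0, 0.707, 0.707, 0.0]
force: [0.6, -0.5, 0.7]
grip_width: 0.801
grip_force: 0.0
```

Request:
{"method": "servo_tool", "body": {
  "deltas": [
    [[0,0,0],[0,0,0],0.8],
    [[0,0,0],[0,0,0],0.8]
  ]
}}

```text
time_s: 3.85
eef_pos: [459.6, 350.3, 256.1]
ee_rot: [-0.0, 0.707, 0.708, -0.0]
force: [0.3, -0.7, -0.5]
grip_width: 0.802
grip_force: 0.0
```

Run:
```python
from h import *
s=telemetry.sense();print(s['eef_pos'],s['ee_rot'])
cv2.imwrite('pics/w2.png',optics.capture('wrist'))
cv2.imwrite('pics/side2.png',optics.capture('side'))
```

```text
[459.57490499 350.31387492 256.0961366 ] [-4.65327776e-05  7.06700618e-01  7.07512707e-01 -6.08067063e-05]
```

View pics/w2.png

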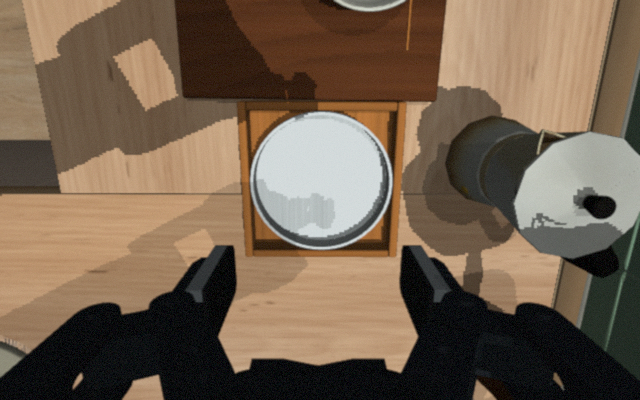

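Tray is square and flush with the board edge at row 100. The tin rim runs from u=249 to 393 and v=110 to 250. Next I measure the tin centre and the stamps.

Run:
```python
from h import *
from m0 import blobs
st={'eef_pos':[459.57,350.31,256.1],'ee_rot':[0,.7067,.7075,0]}
C=cam('wrist',st)
r=ray(C,[(249,180),(393,180),(321,110),(321,250)],30).round(1); print(r.tolist(),r.mean(0))
im=cv2.imread('pics/w2.png');hsv=cv2.cvtColor(im,cv2.COLOR_BGR2HSV)
m=cv2.inRange(hsv,(0,0,120),(180,40,255))
for c in blobs(m[:, :420].copy(),3000):
    e=cv2.fitEllipse(cv2.convexHull(c)); print(e, ray(C,e[0],30))
print(ray(C,[(240,101),(404,101),(397,257),(247,257)],30).round(1).tolist(), ray(C,[(183,96),(437,100)],20).round(1).tolist())
n='side';im=cv2.imread('pics/side2.png');hsv=cv2.cvtColor(im,cv2.COLOR_BGR2HSV);C=cam(n)
for c in blobs(cv2.inRange(hsv,(3,130,60),(14,255,210)),60):
    x,y,w,h=cv2.boundingRect(c)
    if w<14 and 200<y<350: print((x,y,w,h), ray(C,[x+w/2,y+3.5],54)[0].round())
```

```text
[[387.3, 326.7, 30.0], [539.4, 326.8, 30.0], [463.1, 398.9, 30.0], [463.6, 246.1, 30.0]] [463.35  324.625  30.   ]
((320.9259948730469, 180.16751098632812), (138.30715942382812, 142.37474060058594), 90.54277038574219) [[463.28440444 326.55517125  30.        ]]
[[382.6, 407.6, 30.0], [545.5, 407.7, 30.0], [549.1, 237.5, 30.0], [380.4, 237.4, 30.0]] [[322.9, 412.1, 20.0], [581.4, 408.3, 20.0]]
(280, 309, 11, 19) [ 442. -273.   54.]
(314, 279, 10, 17) [ 516. -200.   54.]
(273, 258, 9, 17) [ 424. -131.   54.]
(303, 253, 10, 17) [ 495. -120.   54.]
(310, 235, 9, 16) [515. -60.  54.]
```

Tin centre is at about (463.3, 324.5) from the rim and the board edge, which agree. Going over the stamps for a close look.

Request:
{"method": "servo_tool", "body": {
  "deltas": [
    [[-0.21,0.03,0],[0,0,0],0.5],
    [[-0.21,0.03,0],[0,0,0],0.5],
    [[-0.21,0.03,0],[0,0,0],0.5],
    [[-0.21,0.03,0],[0,0,0],0.5],
    [[-0.21,0.03,0],[0,0,0],0.5],
    [[-0.21,0.03,0],[0,0,0],0.5],
    [[-0.21,0.03,0.08],[0,0,0],0.5],
    [[-0.21,0.03,0.08],[0,0,0],0.5]
  ]
}}

```text
time_s: 4.75
eef_pos: [507.3, 11.5, 223.3]
ee_rot: [-0.0, 0.708, 0.707, -0.0]
force: [0.9, -0.4, -0.3]
grip_width: 0.496
grip_force: 0.0
```

Request:
{"method": "servo_tool", "body": {
  "deltas": [
    [[-0.18,0,0.08],[0,0,0],0.5],
    [[-0.18,0,0.08],[0,0,0],0.5],
    [[0,0,0.08],[0,0,0],0.5],
    [[0,0,0],[0,0,0],0.5],
    [[0,0,0],[0,0,0],0.5]
  ]
}}

```text
time_s: 5.25
eef_pos: [507.6, -58.1, 176.3]
ee_rot: [-0.0, 0.707, 0.707, -0.0]
force: [0.3, 1.1, 1.0]
grip_width: 0.494
grip_force: 0.0
```

```bash
cat > det.py <<'E'
import sys
from h import *
from m0 import blobs
def find(im,C):
    hsv=cv2.cvtColor(im,cv2.COLOR_BGR2HSV)
    m=cv2.inRange(hsv,(4,150,50),(14,255,230)); m=cv2.morphologyEx(m,cv2.MORPH_OPEN,np.ones((3,3),np.uint8))
    nad=proj(C,C[4]-[0,0,100])[0]; out=[]
    for c in blobs(m,120):
        p=c[:,0,:].astype(float); M=p.mean(0); d=M-nad; d/=np.linalg.norm(d)
        q=(p-nad); a=q@d; b=q@np.array([-d[1],d[0]])
        w=b.max()-b.min(); e=nad+d*(a.max()-w/2)+np.array([-d[1],d[0]])*(b.max()+b.min())/2
        X=ray(C,e,54)[0]; wmm=w*(C[4][2]-54)/C[0]
        out.append((X[:2].round(1).tolist(),e.round().tolist(),round(float(wmm),1)))
    return out
if __name__=='__main__':
    s=telemetry.sense(); im=optics.capture('wrist'); C=cam('wrist',s)
    print('tcp',np.round(s['eef_pos'],1),np.round(s['ee_rot'],3))
    if len(sys.argv)>1: cv2.imwrite(sys.argv[1],im)
    for o in find(im,C): print(o)
E
python3 det.py pics/w3.png
```

```text
tcp [507.6 -58.1 176.3] [-0.     0.707  0.707 -0.   ]
```

View pics/w3.png

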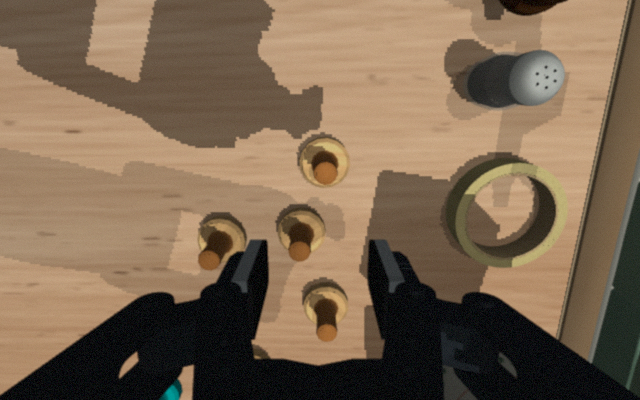

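The wrist view shows handle tops at about (325,173), (299,250), (209,257) and (327,331), all clean wood. The turquoise decoy is at the bottom left. I'll check the HSV range to fix the mask.

```bash
python3 - <<'E'
from h import *
im=cv2.imread('pics/w3.png');hsv=cv2.cvtColor(im,cv2.COLOR_BGR2HSV)
print([hsv[v,u].tolist() for u,v in [(325,173),(320,155),(333,145),(299,250),(209,257),(327,331),(327,315),(330,295),(100,250)]])
st={'eef_pos':[507.6,-58.1,176.3],'ee_rot':[0,.7071,.7071,0]}
print(ray(cam('wrist',st),[(325,173),(299,250),(209,257),(327,331)],54).round(1))
E
sed -i 's/(4,150,50),(14,255,230)/(4,140,50),(15,255,230)/' det.py
```

```text
[[14, 175, 168], [14, 178, 63], [22, 106, 207], [14, 174, 139], [14, 173, 134], [14, 168, 164], [13, 183, 60], [17, 119, 197], [15, 88, 168]]
[[ 513.4  -50.    54. ]
 [ 492.8 -113.4   54. ]
 [ 420.  -119.6   54. ]
 [ 515.8 -189.7   54. ]]
```

```bash
sed -i 's/(15,255,230)/(16,255,230)/' det.py
python3 - <<'E'
from det import *
st={'eef_pos':[507.6,-58.1,176.3],'ee_rot':[0,.7071,.7071,0]}
for o in find(cv2.imread('pics/w3.png'),cam('wrist',st)): print(o)
E
```

```text
([515.4, -190.1], [326.0, 331.0], 14.1)
([419.8, -121.5], [209.0, 259.0], 15.8)
([493.9, -112.5], [300.0, 249.0], 16.7)
([513.9, -49.3], [326.0, 172.0], 17.7)
```

Request:
{"method": "servo_tool", "body": {
  "deltas": [
    [[0.045,0.03,0.1],[0,0,0],0.5],
    [[0,0,0.2],[0,0,0],0.5],
    [[0,0,0.2],[0,0,0],0.5],
    [[0,0,0.15],[0,0,0],0.5],
    [[0,0,0.1],[0,0,0],0.5],
    [[0,0,0],[0,0,0],0.5]
  ]
}}

```text
time_s: 5.9
eef_pos: [513.0, -48.2, 24.8]
ee_rot: [-0.002, 0.707, 0.707, -0.001]
force: [-0.0, -0.2, 0.3]
grip_width: 0.497
grip_force: 0.0
```

Request:
{"method": "servo_tool", "body": {
  "deltas": [
    [[0,0,0.015],[0,0,0],0.5],
    [[0,0,0],[0,0,0],0.1],
    [[0,0,0],[0,0,0],0.1],
    [[0,0,0],[0,0,0],0.1],
    [[0,0,0],[0,0,0],0.1],
    [[0,0,0],[0,0,0],0.1]
  ],
  "squeeze": 50
}}

```text
time_s: 6.5
eef_pos: [514.7, -49.1, 24.5]
ee_rot: [0.001, 0.707, 0.707, 0.001]
force: [-2.5, 1.1, 8.1]
grip_width: 0.192
grip_force: 48.9
```

Request:
{"method": "servo_tool", "body": {
  "deltas": [
    [[0,0,-0.15],[0,0,0],0.1],
    [[0,0,-0.2],[0,0,0],0.1],
    [[0.1,0,-0.05],[0,0,0],0.1],
    [[0.2,-0.01,0],[0,0,0],0.1],
    [[0.2,-0.01,0],[0,0,0],0.1],
    [[0.2,-0.01,0],[0,0,0],0.1],
    [[0.2,-0.01,0],[0,0,0],0.1],
    [[0.2,-0.01,0],[0,0,0],0.1]
  ]
}}

```text
time_s: 7.3
eef_pos: [503.7, 172.6, 103.7]
ee_rot: [0.0, 0.707, 0.707, 0.0]
force: [0.3, -0.2, -0.7]
grip_width: 0.198
grip_force: 49.1
```

Request:
{"method": "servo_tool", "body": {
  "deltas": [
    [[0.2,0,0],[0,0,0],0.1],
    [[0.2,0,0],[0,0,0],0.1],
    [[0.2,0,0],[0,0,0],0.1],
    [[0.2,0,0],[0,0,0],0.1],
    [[0.09,0,0],[0,0,0],0.1],
    [[0,0,0],[0,0,0],0.1],
    [[0,0,0],[0,0,0],0.1]
  ]
}}

```text
time_s: 8.0
eef_pos: [503.8, 348.7, 103.2]
ee_rot: [0.0, 0.707, 0.707, -0.0]
force: [0.5, 0.0, -1.6]
grip_width: 0.189
grip_force: 49.1
```

```bash
python3 det.py pics/w4.png
```

```text
tcp [503.8 348.7 103.2] [ 0.     0.707  0.707 -0.   ]
([503.8, 282.0], [317.0, 318.0], 33.6)
([504.0, 301.8], [317.0, 289.0], 24.0)
([448.1, 394.6], [212.0, 135.0], 190.8)
```

View pics/w4.png

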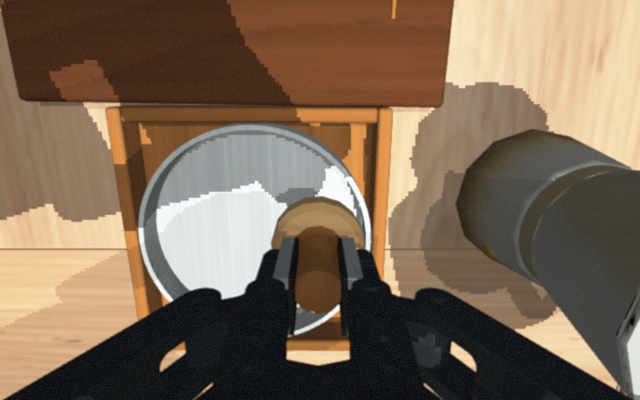

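Stamp is upright in the grip and the tin floor below is clear. Lowering.

Request:
{"method": "servo_tool", "body": {
  "deltas": [
    [[0,0,0.15],[0,0,0],0.1],
    [[0,0,0.12],[0,0,0],0.1],
    [[0,0,0.04],[0,0,0],0.1],
    [[0,0,0.025],[0,0,0],0.1],
    [[0,0,0],[0,0,0],0.1]
  ]
}}

```text
time_s: 8.55
eef_pos: [504.4, 348.7, 36.8]
ee_rot: [0.0, 0.707, 0.707, 0.0]
force: [0.0, 0.3, -0.7]
grip_width: 0.194
grip_force: 49.1
```

Request:
{"method": "servo_tool", "body": {
  "deltas": [
    [[0,0,0.01],[0,0,0],0.1],
    [[0,0,0],[0,0,0],0.2],
    [[0,0,0],[0,0,0],0.4],
    [[0,0,0],[0,0,0],0.4],
    [[0,0,-0.1],[0,0,0],0.4],
    [[0,0,-0.2],[0,0,0],0.5],
    [[0,-0.1,-0.2],[0,0,0],0.5],
    [[0,-0.1,-0.15],[0,0,0],0.5]
  ]
}}

```text
time_s: 9.35
eef_pos: [464.0, 349.1, 166.9]
ee_rot: [0.0, 0.707, 0.707, 0.001]
force: [0.4, -0.7, 0.3]
grip_width: 0.497
grip_force: 0.0
```

Request:
{"method": "servo_tool", "body": {
  "deltas": [
    [[-0.22,0,0],[0,0,0],0.5],
    [[-0.23,0,0],[0,0,0],0.5],
    [[-0.23,0,0],[0,0,0],0.5],
    [[-0.23,0,0],[0,0,0],0.5],
    [[-0.23,0,0],[0,0,0],0.5],
    [[-0.23,0,0],[0,0,0],0.5],
    [[-0.23,0,0],[0,0,0],0.5],
    [[-0.23,0,0],[0,0,0],0.5]
  ]
}}

```text
time_s: 10.15
eef_pos: [463.8, -18.8, 164.8]
ee_rot: [0.001, 0.707, 0.707, 0.0]
force: [0.8, 0.6, -0.9]
grip_width: 0.504
grip_force: 0.0
```

Request:
{"method": "servo_tool", "body": {
  "deltas": [
    [[-0.23,0.02,0],[0,0,0],0.5],
    [[-0.23,0.02,0],[0,0,0],0.5],
    [[0,0,0],[0,0,0],0.5],
    [[0,0,0],[0,0,0],0.5]
  ]
}}

```text
time_s: 10.55
eef_pos: [471.9, -109.5, 164.4]
ee_rot: [-0.0, 0.708, 0.706, 0.0]
force: [-0.2, 1.0, -0.1]
grip_width: 0.503
grip_force: 0.0
```

```bash
python3 det.py pics/w5.png
```

```text
tcp [ 471.9 -109.5  164.4] [-0.     0.708  0.706  0.   ]
([442.9, -244.6], [283.0, 344.0], 15.1)
([420.3, -120.7], [247.0, 202.0], 18.7)
([492.4, -113.2], [345.0, 192.0], 17.6)
```

Request:
{"method": "servo_tool", "body": {
  "deltas": [
    [[-0.018,0.104,0.1],[0,0,0],0.5],
    [[0,0,0.2],[0,0,0],0.5],
    [[0,0,0.2],[0,0,0],0.5],
    [[0,0,0.13],[0,0,0],0.5],
    [[0,0,0.075],[0,0,0],0.5],
    [[0,0,0],[0,0,0],0.5],
    [[0,0,0],[0,0,0],0.1],
    [[0,0,0],[0,0,0],0.1]
  ]
}}

```text
time_s: 11.4
eef_pos: [493.5, -112.3, 24.5]
ee_rot: [0.001, 0.707, 0.707, 0.0]
force: [-1.0, 0.2, 0.2]
grip_width: 0.193
grip_force: 48.7
```

Request:
{"method": "servo_tool", "body": {
  "deltas": [
    [[0,0,0],[0,0,0],0.1],
    [[0,0,0],[0,0,0],0.1],
    [[0,0,0],[0,0,0],0.1]
  ]
}}

```text
time_s: 11.7
eef_pos: [493.5, -112.5, 24.5]
ee_rot: [0.001, 0.707, 0.707, 0.001]
force: [0.2, 3.9, 6.6]
grip_width: 0.195
grip_force: 49.2
```

Request:
{"method": "servo_tool", "body": {
  "deltas": [
    [[0,0,-0.15],[0,0,0],0.1],
    [[0,0,-0.2],[0,0,0],0.1],
    [[0.17,0.01,-0.05],[0,0,0],0.1],
    [[0.2,0.01,0],[0,0,0],0.1],
    [[0.2,0.01,0],[0,0,0],0.1],
    [[0.2,0.01,0],[0,0,0],0.1],
    [[0.2,0.01,0],[0,0,0],0.1],
    [[0.2,0,0],[0,0,0],0.1]
  ]
}}

```text
time_s: 12.5
eef_pos: [502.8, 123.0, 103.7]
ee_rot: [0.0, 0.707, 0.707, 0.0]
force: [-0.3, -0.1, -1.1]
grip_width: 0.193
grip_force: 49.1
```

Request:
{"method": "servo_tool", "body": {
  "deltas": [
    [[0.2,0,0],[0,0,0],0.1],
    [[0.2,0,0],[0,0,0],0.1],
    [[0.2,0,0],[0,0,0],0.1],
    [[0.2,0,0],[0,0,0],0.1],
    [[0.1,0,0],[0,0,0],0.1],
    [[0,0,0],[0,0,0],0.1],
    [[0,0,0],[0,0,0],0.1]
  ]
}}

```text
time_s: 13.2
eef_pos: [502.6, 301.1, 103.3]
ee_rot: [0.0, 0.707, 0.707, -0.0]
force: [1.0, -0.5, -1.0]
grip_width: 0.189
grip_force: 49.1
```

```bash
python3 det.py pics/w6.png
```

```text
tcp [502.6 301.1 103.3] [ 0.     0.707  0.707 -0.   ]
([502.8, 251.4], [318.0, 293.0], 24.1)
([504.3, 347.9], [320.0, 133.0], 20.2)
([429.2, 343.4], [180.0, 141.0], 171.9)
```

View pics/w6.png

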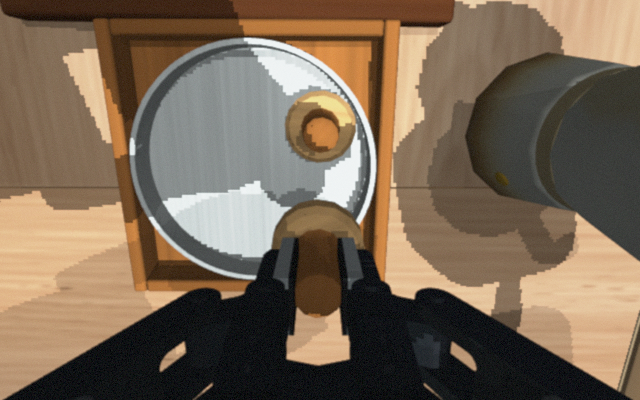

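First stamp stands upright at (504,348). Lowering the second.

Request:
{"method": "servo_tool", "body": {
  "deltas": [
    [[0,0,0.15],[0,0,0],0.1],
    [[0,0,0.12],[0,0,0],0.1],
    [[0,0,0.045],[0,0,0],0.1],
    [[0,0,0.025],[0,0,0],0.1],
    [[0,0,0],[0,0,0],0.1]
  ]
}}

```text
time_s: 13.75
eef_pos: [503.2, 301.0, 35.7]
ee_rot: [0.0, 0.707, 0.707, 0.0]
force: [1.0, -0.4, -0.4]
grip_width: 0.197
grip_force: 49.1
```

Run:
```python
from h import *
st={'eef_pos':[502.6,301.1,103.3],'ee_rot':[0,.7071,.7071,0]}
r=ray(cam('wrist',st),[(132,155),(376,158),(255,38),(252,278)],30);print(r.round(1).tolist(),r[:2,0].mean(),r[2:,1].mean())
```

```text
[[390.2, 331.8, 30.0], [538.3, 329.9, 30.0], [468.1, 397.5, 30.0], [458.7, 248.4, 30.0]] 464.2750654931333 322.94389738190347
```

Request:
{"method": "servo_tool", "body": {
  "deltas": [
    [[0,0,0.005],[0,0,0],0.1],
    [[0,0,0],[0,0,0],0.2],
    [[0,0,0],[0,0,0],0.4],
    [[0,0,0],[0,0,0],0.4],
    [[0,0,-0.1],[0,0,0],0.4],
    [[0,0,-0.2],[0,0,0],0.5],
    [[0,-0.1,-0.2],[0,0,0],0.5],
    [[0,-0.1,-0.15],[0,0,0],0.5]
  ]
}}

```text
time_s: 14.55
eef_pos: [462.8, 301.4, 166.8]
ee_rot: [0.001, 0.707, 0.707, 0.001]
force: [0.2, 0.1, 0.8]
grip_width: 0.502
grip_force: 0.0
```

Request:
{"method": "servo_tool", "body": {
  "deltas": [
    [[-0.22,-0.02,0],[0,0,0],0.5],
    [[-0.23,-0.02,0],[0,0,0],0.5],
    [[-0.23,-0.02,0],[0,0,0],0.5],
    [[-0.23,-0.02,0],[0,0,0],0.5],
    [[-0.23,-0.02,0],[0,0,0],0.5],
    [[-0.23,-0.02,0],[0,0,0],0.5],
    [[-0.23,-0.02,0],[0,0,0],0.5],
    [[-0.23,-0.02,0],[0,0,0],0.5]
  ]
}}

```text
time_s: 15.35
eef_pos: [430.4, -66.4, 164.8]
ee_rot: [0.001, 0.707, 0.707, 0.0]
force: [2.0, -0.3, -0.0]
grip_width: 0.498
grip_force: 0.0
```

Request:
{"method": "servo_tool", "body": {
  "deltas": [
    [[-0.23,0,0],[0,0,0],0.5],
    [[-0.03,0,0],[0,0,0],0.5],
    [[0,0,0],[0,0,0],0.5],
    [[0,0,0],[0,0,0],0.5]
  ]
}}

```text
time_s: 15.75
eef_pos: [430.8, -115.7, 164.4]
ee_rot: [-0.0, 0.707, 0.707, 0.0]
force: [-0.0, 0.8, -0.1]
grip_width: 0.501
grip_force: 0.0
```

```bash
python3 det.py pics/w7.png
```

```text
tcp [ 430.8 -115.7  164.4] [-0.     0.707  0.707  0.   ]
([437.5, -262.1], [325.0, 355.0], 13.5)
([668.3, -253.2], [602.0, 346.0], 26.6)
([517.1, -190.5], [427.0, 279.0], 11.0)
([419.4, -121.3], [302.0, 195.0], 17.6)
```

S3 at (420,-121).

Request:
{"method": "servo_tool", "body": {
  "deltas": [
    [[-0.027,-0.055,0.1],[0,0,0],0.5],
    [[0,0,0.2],[0,0,0],0.5],
    [[0,0,0.2],[0,0,0],0.5],
    [[0,0,0.13],[0,0,0],0.5],
    [[0,0,0.075],[0,0,0],0.5],
    [[0,0,0],[0,0,0],0.5],
    [[0,0,0],[0,0,0],0.1],
    [[0,0,0],[0,0,0],0.1]
  ]
}}

```text
time_s: 16.6
eef_pos: [420.4, -121.8, 24.3]
ee_rot: [0.001, 0.707, 0.707, 0.0]
force: [-0.2, 1.3, 1.1]
grip_width: 0.193
grip_force: 48.7
```

Request:
{"method": "servo_tool", "body": {
  "deltas": [
    [[0,0,0],[0,0,0],0.1],
    [[0,0,0],[0,0,0],0.1],
    [[0,0,0],[0,0,0],0.1]
  ]
}}

```text
time_s: 16.9
eef_pos: [420.4, -122.0, 24.3]
ee_rot: [0.001, 0.707, 0.707, 0.0]
force: [-0.2, 3.9, 7.9]
grip_width: 0.193
grip_force: 49.2
```

Request:
{"method": "servo_tool", "body": {
  "deltas": [
    [[0,0,-0.15],[0,0,0],0.1],
    [[0,0,-0.2],[0,0,0],0.1],
    [[0.145,0.015,-0.05],[0,0,0],0.1],
    [[0.2,0,0],[0,0,0],0.1],
    [[0.2,0,0],[0,0,0],0.1],
    [[0.2,0,0],[0,0,0],0.1],
    [[0.2,0,0],[0,0,0],0.1],
    [[0.2,0,0],[0,0,0],0.1]
  ]
}}

```text
time_s: 17.7
eef_pos: [422.6, 108.6, 103.8]
ee_rot: [0.0, 0.707, 0.707, 0.0]
force: [0.2, 0.4, -1.9]
grip_width: 0.198
grip_force: 49.2
```

Request:
{"method": "servo_tool", "body": {
  "deltas": [
    [[0.2,0,0],[0,0,0],0.1],
    [[0.2,0,0],[0,0,0],0.1],
    [[0.2,0,0],[0,0,0],0.1],
    [[0.2,0,0],[0,0,0],0.1],
    [[0.2,0,0],[0,0,0],0.1],
    [[0.2,0,0],[0,0,0],0.1],
    [[0,0,0],[0,0,0],0.1],
    [[0,0,0],[0,0,0],0.1]
  ]
}}

```text
time_s: 18.5
eef_pos: [422.4, 347.3, 103.2]
ee_rot: [0.0, 0.707, 0.708, -0.0]
force: [-0.4, -0.2, -0.5]
grip_width: 0.193
grip_force: 49.1
```

```bash
python3 det.py pics/w8.png
```

```text
tcp [422.4 347.3 103.2] [ 0.     0.707  0.708 -0.   ]
([422.9, 281.9], [318.0, 316.0], 33.7)
([505.2, 296.3], [454.0, 296.0], 18.4)
([422.6, 299.7], [318.0, 290.0], 24.0)
([506.7, 346.0], [466.0, 218.0], 19.6)
([455.3, 405.5], [380.0, 111.0], 226.0)
```

Request:
{"method": "servo_tool", "body": {
  "deltas": [
    [[0,0.003,0.15],[0,0,0],0.1],
    [[0,0,0.12],[0,0,0],0.1],
    [[0,0,0.045],[0,0,0],0.1],
    [[0,0,0.025],[0,0,0],0.1],
    [[0,0,0],[0,0,0],0.1]
  ]
}}

```text
time_s: 19.05
eef_pos: [423.7, 346.7, 35.7]
ee_rot: [0.0, 0.707, 0.707, 0.0]
force: [0.3, -0.0, -1.2]
grip_width: 0.194
grip_force: 49.1
```

Request:
{"method": "servo_tool", "body": {
  "deltas": [
    [[0,0,0.005],[0,0,0],0.1],
    [[0,0,0],[0,0,0],0.2],
    [[0,0,0],[0,0,0],0.4],
    [[0,0,0],[0,0,0],0.4],
    [[0,0,-0.1],[0,0,0],0.4],
    [[0,0,-0.2],[0,0,0],0.5],
    [[0,0.1,-0.2],[0,0,0],0.5],
    [[0,0.1,-0.15],[0,0,0],0.5]
  ]
}}

```text
time_s: 19.85
eef_pos: [464.0, 347.3, 167.4]
ee_rot: [0.0, 0.707, 0.707, 0.001]
force: [0.3, 0.4, -0.4]
grip_width: 0.5
grip_force: 0.0
```

Request:
{"method": "servo_tool", "body": {
  "deltas": [
    [[-0.22,0.03,0],[0,0,0],0.5],
    [[-0.23,0.03,0],[0,0,0],0.5],
    [[-0.23,0.03,0],[0,0,0],0.5],
    [[-0.23,0.03,0],[0,0,0],0.5],
    [[-0.23,0.03,0],[0,0,0],0.5],
    [[-0.23,0.03,0],[0,0,0],0.5],
    [[-0.23,0.03,0],[0,0,0],0.5],
    [[-0.23,0.03,0],[0,0,0],0.5]
  ]
}}

```text
time_s: 20.65
eef_pos: [511.4, -20.9, 164.7]
ee_rot: [0.0, 0.707, 0.707, 0.0]
force: [0.8, 0.9, 0.5]
grip_width: 0.5
grip_force: 0.0
```

Request:
{"method": "servo_tool", "body": {
  "deltas": [
    [[-0.23,0,0],[0,0,0],0.5],
    [[-0.23,0,0],[0,0,0],0.5],
    [[-0.23,0,0],[0,0,0],0.5],
    [[-0.15,0,0],[0,0,0],0.5],
    [[0,0,0],[0,0,0],0.5],
    [[0,0,0],[0,0,0],0.5]
  ]
}}

```text
time_s: 21.25
eef_pos: [511.3, -187.0, 164.3]
ee_rot: [-0.0, 0.707, 0.707, 0.0]
force: [-0.1, 0.6, -0.5]
grip_width: 0.5
grip_force: 0.0
```

```bash
python3 det.py pics/w9.png
```

```text
tcp [ 511.3 -187.   164.3] [-0.     0.707  0.707  0.   ]
([658.3, -242.6], [508.0, 257.0], 53.1)
([491.1, -231.1], [291.0, 243.0], 17.7)
```

View pics/w9.png

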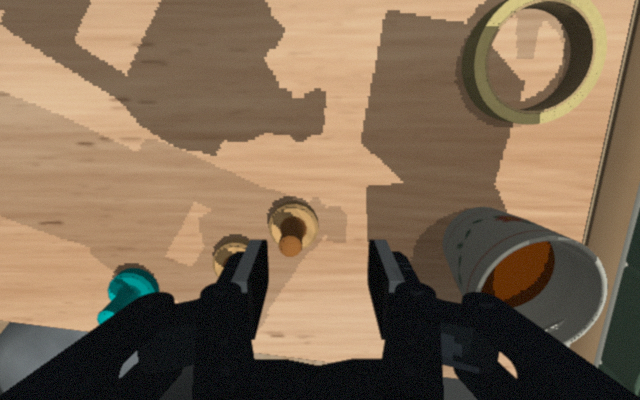

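The view confirms a stamp was knocked aside: it now stands at pixel (291,243), i.e. (491,-231). The other stamp is partly hidden at (233,255) and the decoy is at (135,285). Picking the moved one.

Request:
{"method": "servo_tool", "body": {
  "deltas": [
    [[-0.22,-0.1,0],[0,0,0],0.5],
    [[0,0,0.1],[0,0,0],0.5],
    [[0,0,0.1],[0,0,0],0.5],
    [[0,0,0],[0,0,0],0.5]
  ]
}}

```text
time_s: 21.7
eef_pos: [490.6, -229.1, 122.4]
ee_rot: [-0.002, 0.707, 0.708, -0.0]
force: [0.7, 0.8, -0.2]
grip_width: 0.502
grip_force: 0.0
```

```bash
python3 det.py pics/w10.png
```

```text
tcp [ 490.6 -229.1  122.4] [-0.002  0.707  0.708 -0.   ]
([449.7, -244.9], [253.0, 230.0], 12.9)
([653.8, -245.0], [578.0, 230.0], 60.7)
([490.4, -232.2], [317.0, 211.0], 17.0)
```

Request:
{"method": "servo_tool", "body": {
  "deltas": [
    [[-0.012,0,0],[0,0,0],0.38],
    [[0,0,0.15],[0,0,0],0.38],
    [[0,0,0.15],[0,0,0],0.38],
    [[0,0,0.12],[0,0,0],0.38],
    [[0,0,0.075],[0,0,0],0.38],
    [[0,0,0],[0,0,0],0.38],
    [[0,0,0],[0,0,0],0.1],
    [[0,0,0],[0,0,0],0.1]
  ]
}}

```text
time_s: 22.55
eef_pos: [492.1, -233.8, 26.7]
ee_rot: [0.001, 0.707, 0.707, 0.0]
force: [-0.4, -0.4, -1.2]
grip_width: 0.191
grip_force: 48.7
```

Request:
{"method": "servo_tool", "body": {
  "deltas": [
    [[0,0,0],[0,0,0],0.1],
    [[0,0,0],[0,0,0],0.1],
    [[0,0,0],[0,0,0],0.1]
  ]
}}

```text
time_s: 22.85
eef_pos: [492.1, -233.8, 26.5]
ee_rot: [0.001, 0.707, 0.707, 0.0]
force: [-0.3, 0.5, 6.7]
grip_width: 0.194
grip_force: 49.6
```

Request:
{"method": "servo_tool", "body": {
  "deltas": [
    [[0,0,-0.15],[0,0,0],0.1],
    [[0,0,-0.2],[0,0,0],0.1],
    [[0.07,0,-0.04],[0,0,0],0.1],
    [[0.2,-0.03,0],[0,0,0],0.1],
    [[0.2,-0.03,0],[0,0,0],0.1],
    [[0.2,-0.03,0],[0,0,0],0.1],
    [[0.2,-0.03,0],[0,0,0],0.1],
    [[0.2,-0.03,0],[0,0,0],0.1]
  ]
}}

```text
time_s: 23.65
eef_pos: [460.5, -17.5, 103.1]
ee_rot: [-0.0, 0.707, 0.707, -0.0]
force: [0.6, -0.8, -1.4]
grip_width: 0.195
grip_force: 49.0
```

Request:
{"method": "servo_tool", "body": {
  "deltas": [
    [[0.2,-0.03,0],[0,0,0],0.1],
    [[0.2,-0.03,0],[0,0,0],0.1],
    [[0.2,-0.03,0],[0,0,0],0.1],
    [[0.2,-0.03,0],[0,0,0],0.1],
    [[0.2,-0.03,0],[0,0,0],0.1],
    [[0.2,-0.03,0],[0,0,0],0.1],
    [[0.2,-0.015,0],[0,0,0],0.1],
    [[0.2,0,0],[0,0,0],0.1]
  ]
}}

```text
time_s: 24.45
eef_pos: [421.2, 302.4, 103.0]
ee_rot: [-0.0, 0.707, 0.707, -0.0]
force: [0.5, -0.4, -1.6]
grip_width: 0.194
grip_force: 49.0
```

Request:
{"method": "servo_tool", "body": {
  "deltas": [
    [[0,0,0],[0,0,0],0.1],
    [[0,0,0],[0,0,0],0.1]
  ]
}}

```text
time_s: 24.65
eef_pos: [421.6, 301.0, 102.8]
ee_rot: [-0.0, 0.706, 0.708, -0.001]
force: [0.9, -0.8, -1.5]
grip_width: 0.191
grip_force: 49.0
```

```bash
python3 det.py pics/w11.png
```

```text
tcp [421.6 301.  102.8] [-0.     0.706  0.708 -0.001]
([421.7, 257.8], [318.0, 284.0], 22.9)
([507.1, 280.7], [465.0, 250.0], 36.8)
([507.7, 347.0], [480.0, 135.0], 19.1)
([424.2, 345.3], [322.0, 138.0], 19.4)
([488.3, 352.2], [444.0, 125.0], 20.9)
([446.5, 356.8], [365.0, 116.0], 202.2)
```

Descend and place; then go to the last stamp.

Request:
{"method": "servo_tool", "body": {
  "deltas": [
    [[0,0.008,0.15],[0,0,0],0.1],
    [[0,0,0.11],[0,0,0],0.1],
    [[0,0,0.045],[0,0,0],0.1],
    [[0,0,0.025],[0,0,0],0.1],
    [[0,0,0],[0,0,0],0.1]
  ]
}}

```text
time_s: 25.2
eef_pos: [424.3, 300.3, 37.6]
ee_rot: [0.0, 0.707, 0.707, 0.0]
force: [-0.1, -0.2, -1.4]
grip_width: 0.192
grip_force: 49.0
```

Request:
{"method": "servo_tool", "body": {
  "deltas": [
    [[0,0,0.003],[0,0,0],0.1],
    [[0,0,0],[0,0,0],0.2],
    [[0,0,0],[0,0,0],0.4],
    [[0,0,0],[0,0,0],0.4],
    [[0,0,-0.1],[0,0,0],0.4],
    [[0,0,-0.2],[0,0,0],0.5],
    [[0,0.1,-0.2],[0,0,0],0.5],
    [[0,0.1,-0.15],[0,0,0],0.5]
  ]
}}

```text
time_s: 26.0
eef_pos: [464.7, 300.9, 169.8]
ee_rot: [0.001, 0.707, 0.707, 0.001]
force: [0.0, -0.5, -0.4]
grip_width: 0.498
grip_force: 0.0
```

Request:
{"method": "servo_tool", "body": {
  "deltas": [
    [[-0.22,0,0],[0,0,0],0.5],
    [[-0.23,0,0],[0,0,0],0.5],
    [[-0.23,0,0],[0,0,0],0.5],
    [[-0.23,0,0],[0,0,0],0.5],
    [[-0.23,0,0],[0,0,0],0.5],
    [[-0.23,0,0],[0,0,0],0.5],
    [[-0.23,0,0],[0,0,0],0.5],
    [[-0.23,0,0],[0,0,0],0.5]
  ]
}}

```text
time_s: 26.8
eef_pos: [463.7, -67.3, 167.1]
ee_rot: [0.0, 0.707, 0.707, 0.0]
force: [1.9, -0.0, -0.4]
grip_width: 0.501
grip_force: 0.0
```

Request:
{"method": "servo_tool", "body": {
  "deltas": [
    [[-0.23,0,0],[0,0,0],0.5],
    [[-0.23,0,0],[0,0,0],0.5],
    [[-0.23,0,0],[0,0,0],0.5],
    [[-0.15,0,0],[0,0,0],0.5],
    [[0,0,0],[0,0,0],0.5],
    [[0,0,0],[0,0,0],0.5]
  ]
}}

```text
time_s: 27.4
eef_pos: [463.8, -233.3, 166.6]
ee_rot: [-0.0, 0.707, 0.707, 0.0]
force: [0.7, 0.5, -0.1]
grip_width: 0.498
grip_force: 0.0
```

```bash
python3 det.py pics/w12.png
```

```text
tcp [ 463.8 -233.3  166.6] [-0.     0.707  0.707  0.   ]
([439.2, -267.8], [285.0, 231.0], 17.2)
([653.9, -245.7], [573.0, 202.0], 63.2)
```

Request:
{"method": "servo_tool", "body": {
  "deltas": [
    [[-0.17,-0.122,0.05],[0,0,0],0.5],
    [[0,0,0.2],[0,0,0],0.5],
    [[0,0,0.2],[0,0,0],0.5],
    [[0,0,0],[0,0,0],0.5]
  ]
}}

```text
time_s: 27.85
eef_pos: [437.8, -264.5, 73.1]
ee_rot: [-0.004, 0.707, 0.708, -0.0]
force: [-0.2, 0.1, -0.0]
grip_width: 0.501
grip_force: 0.0
```

```bash
python3 det.py pics/w13.png
```

```text
tcp [ 437.8 -264.5   73.1] [-0.004  0.707  0.708 -0.   ]
([438.0, -267.3], [318.0, 243.0], 17.2)
```

Request:
{"method": "servo_tool", "body": {
  "deltas": [
    [[0,0,0.13],[0,0,0],0.5],
    [[0,0,0.115],[0,0,0],0.5],
    [[0,0,0],[0,0,0],0.5],
    [[0,0,0],[0,0,0],0.1],
    [[0,0,0],[0,0,0],0.1],
    [[0,0,0],[0,0,0],0.1],
    [[0,0,0],[0,0,0],0.1],
    [[0,0,0],[0,0,0],0.1]
  ]
}}

```text
time_s: 28.7
eef_pos: [440.6, -268.0, 29.8]
ee_rot: [0.002, 0.707, 0.707, 0.0]
force: [-1.2, 2.7, 8.1]
grip_width: 0.192
grip_force: 48.8
```

Request:
{"method": "servo_tool", "body": {
  "deltas": [
    [[0,0,0],[0,0,0],0.5],
    [[0,0,0],[0,0,0],0.5],
    [[0,0,0.028],[0,0,0],0.5],
    [[0,0,0],[0,0,0],0.1],
    [[0,0,0],[0,0,0],0.1],
    [[0,0,0],[0,0,0],0.1],
    [[0,0,0],[0,0,0],0.1],
    [[0,0,0],[0,0,0],0.1]
  ],
  "squeeze": 70
}}

```text
time_s: 29.5
eef_pos: [439.6, -267.4, 22.0]
ee_rot: [-0.0, 0.707, 0.707, 0.0]
force: [0.5, -0.5, -0.6]
grip_width: 0.187
grip_force: 68.2
```

Request:
{"method": "servo_tool", "body": {
  "deltas": [
    [[0,0,-0.15],[0,0,0],0.1],
    [[0,0,-0.2],[0,0,0],0.1],
    [[0.157,0,-0.07],[0,0,0],0.1],
    [[0.2,0.02,0],[0,0,0],0.1],
    [[0.2,0.02,0],[0,0,0],0.1],
    [[0.2,0.02,0],[0,0,0],0.1],
    [[0.2,0.02,0],[0,0,0],0.1],
    [[0.2,0.02,0],[0,0,0],0.1]
  ]
}}

```text
time_s: 30.3
eef_pos: [459.5, -34.4, 106.2]
ee_rot: [0.0, 0.707, 0.707, 0.0]
force: [1.5, -0.8, -1.4]
grip_width: 0.19
grip_force: 68.5
```

Request:
{"method": "servo_tool", "body": {
  "deltas": [
    [[0.2,0.02,0],[0,0,0],0.1],
    [[0.2,0,0],[0,0,0],0.1],
    [[0.2,0,0],[0,0,0],0.1],
    [[0.2,0,0],[0,0,0],0.1],
    [[0.2,0,0],[0,0,0],0.1],
    [[0.2,0,0],[0,0,0],0.1],
    [[0.2,0,0],[0,0,0],0.1],
    [[0.2,0,0],[0,0,0],0.1]
  ]
}}

```text
time_s: 31.1
eef_pos: [463.3, 285.7, 106.1]
ee_rot: [0.0, 0.707, 0.707, -0.0]
force: [1.9, -0.6, -1.1]
grip_width: 0.188
grip_force: 68.5
```

Request:
{"method": "servo_tool", "body": {
  "deltas": [
    [[0.2,0,0],[0,0,0],0.1],
    [[0,0,0],[0,0,0],0.1],
    [[0,0,0],[0,0,0],0.1]
  ]
}}

```text
time_s: 31.4
eef_pos: [463.2, 324.4, 105.7]
ee_rot: [-0.0, 0.707, 0.708, -0.0]
force: [0.1, 0.1, -2.0]
grip_width: 0.192
grip_force: 68.5
```

```bash
python3 det.py pics/w14.png
```

```text
tcp [463.2 324.4 105.7] [-0.     0.707  0.708 -0.   ]
([463.4, 270.4], [318.0, 297.0], 24.4)
([505.5, 296.1], [388.0, 260.0], 16.5)
([422.8, 297.9], [249.0, 257.0], 17.5)
([423.5, 345.6], [246.0, 179.0], 19.6)
([504.6, 347.5], [392.0, 175.0], 19.7)
([469.7, 390.7], [330.0, 95.0], 239.6)
```

View pics/w14.png

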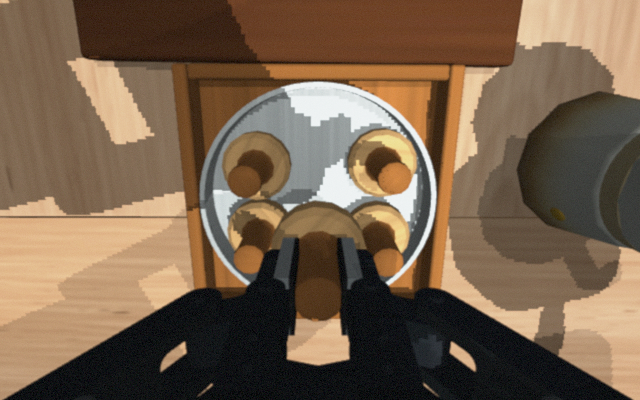

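Four stamps stand upright in their slots, handle tops at (246,179), (392,175), (249,257) and (388,260), and the middle is free. Lowering the last one.

Request:
{"method": "servo_tool", "body": {
  "deltas": [
    [[0,0,0.15],[0,0,0],0.1],
    [[0,0,0.11],[0,0,0],0.1],
    [[0,0,0.06],[0,0,0],0.1],
    [[0,0,0.035],[0,0,0],0.1],
    [[0,0,0],[0,0,0],0.1]
  ]
}}

```text
time_s: 31.95
eef_pos: [463.7, 323.5, 34.9]
ee_rot: [-0.0, 0.707, 0.707, -0.0]
force: [0.2, -0.0, -1.6]
grip_width: 0.19
grip_force: 68.6
```

Request:
{"method": "servo_tool", "body": {
  "deltas": [
    [[0,0,0.01],[0,0,0],0.1],
    [[0,0,0],[0,0,0],0.2],
    [[0,0,0],[0,0,0],0.4],
    [[0,0,0],[0,0,0],0.4],
    [[0,0,-0.1],[0,0,0],0.4],
    [[0,0,-0.2],[0,0,0],0.5],
    [[0,0,-0.2],[0,0,0],0.5],
    [[0,0,-0.2],[0,0,0],0.5]
  ]
}}

```text
time_s: 32.75
eef_pos: [463.4, 324.0, 175.1]
ee_rot: [0.0, 0.707, 0.707, 0.0]
force: [0.1, 0.1, 0.3]
grip_width: 0.498
grip_force: 0.0
```

Request:
{"method": "servo_tool", "body": {
  "deltas": [
    [[0.1,0,-0.15],[0,0,0],0.5],
    [[0,0,-0.1],[0,0,0],0.5],
    [[0,0,0],[0,0,0],0.5],
    [[0,0,0],[0,0,0],0.5]
  ]
}}

```text
time_s: 33.15
eef_pos: [463.4, 343.8, 222.5]
ee_rot: [-0.0, 0.707, 0.707, -0.0]
force: [0.2, 0.5, -0.6]
grip_width: 0.499
grip_force: 0.0
```

```bash
sed -i 's/ray(C,e,54)/ray(C,e,64)/' det.py; python3 det.py pics/w15.png
python3 - <<'E'
from h import *
a=cv2.imread('pics/w15.png'); s=optics.capture('side'); cv2.imwrite('pics/side3.png',s)
b=cv2.resize(s[100:400,150:480],(440,400)); c=cv2.resize(a,None,fx=.55,fy=.55)
o=np.zeros((400,800,3),np.uint8); o[:220,:352]=c; o[:,360:]=b; cv2.imwrite('pics/fin.png',o)
E
```

```text
tcp [463.4 343.8 222.5] [-0.     0.707  0.707 -0.   ]
([463.2, 305.5], [317.0, 215.0], 87.9)
([521.7, 292.0], [382.0, 229.0], 19.9)
([502.7, 300.9], [362.0, 220.0], 18.3)
([426.1, 303.0], [276.0, 217.0], 18.7)
([463.9, 324.7], [318.0, 194.0], 19.0)
([425.2, 347.6], [273.0, 168.0], 20.3)
([503.3, 349.5], [364.0, 166.0], 20.3)
([457.5, 385.6], [310.0, 123.0], 239.2)
```

View pics/fin.png

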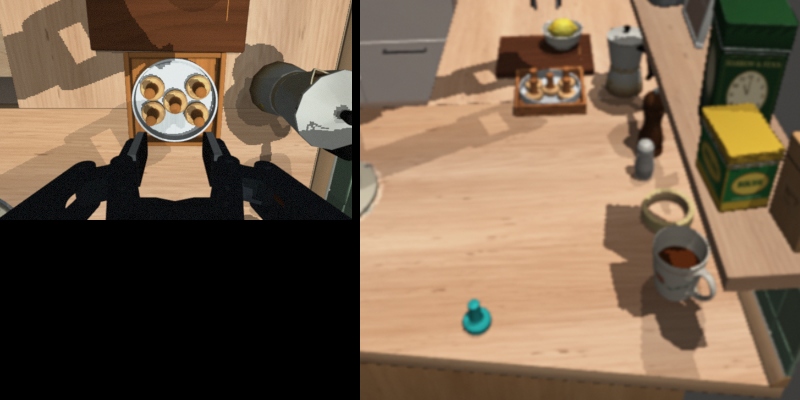

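All five stamps are upright in the honeycomb pattern, the tray is flush, and only the turquoise decoy is left on the worktop. Handing in.

```bash
python3 -c "
from rig import ctrl
print(ctrl.finish_job())"
```

```text
the job is handed in; nothing more can be done
None
```

I handed the job in at about 33 s, but it returned no verdict: by my last pictures the tray is square and flush against the board, all five wooden stamps stand upright in the tin (one in the middle, four around it), and the mug, salt shaker, pepper mill and turquoise stamp were left alone.

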